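# Roll a steel sample cylinder into its V cradle

## Task

With the fingertips or the outside of the fingers, push the loose steel sample cylinder (red band) by its side so that it rolls along the bench, up over the low front toe of the empty white cradle and comes to rest down in its V, lying along the cradle with its barrel reaching past the cradle at both ends. Keep it under control: gently and slowly, rolled rather than dragged, never picked up. Leave the cylinder already parked in the other cradle and everything else on the bench alone, and finish with the hand clear.

Things in the scene. Friction and masses are not known exactly. Their poses are not given: they have to be found in the camera images.
- cylinder: Loose polished stainless sample cylinder, red band, lying on the bench. Barrel 50 mm diameter, straight for 130 mm, domed ends (180 mm), plugged necks 25 mm wide, 206 mm over all; 0.48 to 0.78 kg. A level push at mid height (1 to 11 N) rolls it, and it runs on a little. Origin at the barrel's centre, 25 mm up; y along its axis; x, z turn with it (z up at the start).
- cylinder_band (a point): Centre of the red band, on the cylinder's axis, 57 mm from its origin towards +y. The cylinder starts 140 to 185 mm before the empty cradle's V (cradle x -185 to -140 mm), within 16 mm of its middle sideways and turned by up to 0.2 rad from it.
- cradle: Empty V cradle of slippery white plastic, screwed down, place and yaw vary, 90 mm long (y -45 to 45), no end walls. Origin on the bench under the V's bottom line; x is the rolling way, from low front to high back; y along the V; z up. The V (x -18 to 30 mm, slopes of 30 degrees) is 3 mm above the bench at its bottom, x = 0; then an upright back 34 mm high, x 30 to 42 mm; a flat screw flange to x = 65 mm.
- cradle_crest (a point): Middle of the cradle's front crest, 13.4 mm above the bench at cradle x = -18 mm. In front of it a plain ramp falls to the bench at x = -66 mm; behind it the V begins. The cylinder's axis rises to 38.4 mm above the bench as it rolls over.
- cradle_seat (a point): Where the cylinder's centre lies once seated in the empty cradle: over the V's bottom line (cradle x = 0, y = 0), 31.9 mm above the bench. Same axes as the cradle.
- cradle_full: A second, identical cradle, same frame, beside the first (either side, 0.30 m or more between centres); it already holds the parked cylinder.
- parked_cylinder: A like cylinder with a blue band, resting in the other cradle; leave it alone. Origin at the centre of its barrel, y along it.
- reagent_bottle: Amber glass bottle with a blue cap, 52 mm in diameter, 105 mm high, standing in front of the full cradle; origin under its base. Leave it.
- beaker: Glass beaker, 72 mm in diameter, 95 mm high, at the left of the work; origin under its base. Leave it.
- blower_bulb: Dark red rubber blower bulb standing on its base, nozzle up, 66 mm in diameter, 135 mm high, at the right of the work; origin under its base. Leave it.
- flask: Conical glass flask, 80 mm in diameter, 112 mm high, at the left of the work; origin under its base. Leave it.
- wrench: Steel wrench, 170 mm long, lying flat at the right of the work; origin under its middle. Leave it.
Mind the look-alikes: they are no part of the job. Leave any turquoise or yellow look-alike of the cylinder alone.

How it is judged:
On the way:
1. the cylinder has rolled at least a third of a turn on its way, before reaching the V (angle between cylinder's own z axis and vertical above 2.2 rad and x of cylinder in the frame of cradle below -0.02 m), for 0.05 s.
At the end, for the whole second after the job is handed in: The cylinder rests in the V of the empty cradle: its axis within 6 mm of the V's middle line and within 3 mm of the seated height, parallel to the V within 0.08 rad, centred along it within 20 mm (so that its straight barrel reaches past the cradle at both ends), and at rest (x of cylinder in the frame of cradle between -0.006 and 0.006 m and y of cylinder in the frame of cradle between -0.02 and 0.02 m and z of cylinder in the frame of cradle between 0.0289 and 0.0349 m and angle between the y axis of cylinder and the y axis of cradle, either way round below 0.08 rad and linear speed of cylinder below 0.01 m/s); the robot touches nothing.
It fails at once if the cylinder is lifted (its axis more than 52 mm above the bench; rolling over the crest takes 38 mm) or one end of it is raised (axis over 15 degrees from level) (height (world z) of cylinder above 0.052 m or angle between cylinder's own y axis and vertical below 1.31 rad or angle between cylinder's own y axis and vertical above 1.83 rad).
It fails at once if the cylinder runs faster than 0.5 m/s (linear speed of cylinder above 0.5 m/s).
It fails at once if the fingers press on the cylinder with more than 30 N (contact force between the fingers and cylinder above 30 N).
It fails at once if the parked cylinder is moved by more than 10 mm (distance of parked_cylinder from where it was at the start of the episode above 0.01 m).
It fails at once if the reagent bottle, beaker, blower bulb, flask or wrench is moved by more than 15 mm (distance of any of reagent_bottle, beaker, blower_bulb, flask, wrench from where it was at the start of the episode above 0.015 m).
It also fails if it takes over 35 s, if anything falls off the work surface, if the arm or the gripper's body presses on something with over 40 N, if the wrist force passes 120 N, or if a joint passes its speed limit or range.

## Robot

A 6-joint arm with a two-finger parallel gripper is mounted at the origin on the work surface. World frame = base frame: x ahead of the robot, y to its left, z up, the work surface at z = 0. Lengths are in m, angles in rad, forces in N, time in s.
With the tool pointing down it reaches from about 0.325 to 0.85 m from the base axis. Payload 4.4 kg.
Tool frame: the origin (TCP) lies on the centre line of the jaws, within the pads' length; the fingertips stand 25 mm ahead of it and the grasp point (between the pads) lies 6 mm ahead of it; z points along the fingers, y is the line along which they close (so a half turn about z gives the same grasp; the last joint's range is limited). The gripper opens to 94 mm and grips with 3 to 60 N. Pads are 16 mm wide; open, the fingers measure 119 mm over their backs; the gripper's body (75 mm by 177 mm) begins 78 mm behind the grasp point.
Start: joints at [-1.431, 0.207, 1.542, -0, 1.393, -0.15], TCP at [0.165, -0.551, 0.23] pointing down, gripper open.
Joint ranges: [-2.73, 2.73], [-0.86, 2.22], [0.23, 2.46], [-1.11, 4.25], [0.08, 2.63], [-2.82, 2.82]. Speed limits (rad/s): [2.79, 2.79, 3.14, 3.14, 3.14, 3.14].

## Interface

Orientations are given as a unit quaternion [w, x, y, z].
In Python, from plant import readout, camera, camera_info, ticket gives the robot as it stands.
- The arm moves only by the tool step_arm, never from a script. Its argument "moves" is one flat list of numbers, 7 for each row, row after row: the shift along the tool's x, y, z in mm, then the turn, a rotation vector about the tool's x, y, z in rad, then the closure, from -1 (fully open) to 1 (shut). In form: [dx, dy, dz, wx, wy, wz, jaw, dx, dy, dz, wx, wy, wz, jaw, ...]. A call has 1 to 20 rows; each row is the pose to reach, as a shift and turn from the pose commanded when the call began, along the tool's axes at that moment; what a row does not reach only later rows make up. A row lasts 1/10 s, in which the tool goes at most 50 mm and 8.59 degrees, less where a joint would pass 70% of its speed; a pose out of reach is approached as far as the arm can. A call with a gripper value outside its range is refused whole. The fingers move at their own pace and stop on an object; "force" is the grip in N (left out, the last holds). Time passes only in rows, so rows that repeat a pose let the fingers close. It gives the time, the measured TCP pose, the force, the opening and the grip force at its end, in the units of the state.
- readout.get_obs(): the state, without advancing time (a new reading comes with each control period).
- camera(name): name is "scene" or "top"; returns (picture, depth): 420x560x3 uint8, red, green, blue; 420x560 float32, m along the optical axis (not along the pixel's ray), 0 where there is no reading.
- camera_info(name): a dict with "fx", "fy", "cx", "cy" (pixels), "distortion" ([k1, k2, p1, p2, k3] as OpenCV has them; the pictures are not rectified), "extrinsics" (4x4, takes a point from camera to world coordinates). Camera axes: x right, y down, z forward; pixel columns grow to the right and rows downward; lengths in m; the calibration is good to about 2 mm. A picture is of the moment at which its call begins. camera_info takes no time and is no camera call.
- ticket.close_job(): hands the job in; it is judged then, once.
The state is a dict: "t": time; "joints": joint angles; "joint_velocities": joint speeds; "joint_torque": joint torques, N m; "ee_pos": TCP position; "tool_rot": TCP orientation; "ft_force": force on the tool from outside, world axes, zero at the start; "torque": the same for the moment, N m; "opening": finger opening in m; "grip_force": force on a finger pad.
Only numpy, scipy, OpenCV 4.12 (cv2) and the standard library are available. Lean on these libraries where they do the work, as an engineer would, in place of code of your own. Each camera call takes 0.05 s, during which the arm holds its last target. There are 200 camera calls.

## Working session

There is one attempt and no reset: what is moved stays moved. The work goes in short steps, Python scripts to look and compute and a tool call to move; the robot and the scene stay as the last step left them, time stands still between calls to the robot, and variables do not carry over. Pictures are saved under pics/ and viewed, at most 10 in all, crops included, and the job is handed in when it is done.

Besides the shell and the picture viewer there is one more tool, called after "Request:" as name(argument=value, ...) on one line, values as JSON. step_arm: Moves the arm, as the interface text tells. Its arguments: {"type":"object","properties":{"moves":{"type":"array"},"force":{"type":"number"}},"required":["moves"]}

```bash
mkdir -p pics
cat > h.py <<'E'
import numpy as np,cv2
from plant import readout,camera,camera_info,ticket
def K(i): return np.array([[i['fx'],0,i['cx']],[0,i['fy'],i['cy']],[0,0,1.]])
def toplane(name,px,z):
    i=camera_info(name);T=np.array(i['extrinsics'])
    n=cv2.undistortPoints(np.array(px,float).reshape(-1,1,2),K(i),np.array(i['distortion'],float))[:,0]
    d=np.c_[n,np.ones(len(n))]@T[:3,:3].T; o=T[:3,3]
    return o+d*((z-o[2])/d[:,2])[:,None]
def cloud(name,dep):
    v,u=np.mgrid[:420,:560];i=camera_info(name);T=np.array(i['extrinsics'])
    n=cv2.undistortPoints(np.stack([u,v],-1).reshape(-1,1,2).astype(float),K(i),np.array(i['distortion'],float))[:,0]
    return ((np.c_[n,np.ones(len(n))]*dep.reshape(-1,1))@T[:3,:3].T+T[:3,3]).reshape(420,560,3)
E
python3 - <<'E'
from h import *
for n in('top','scene'):
    p,d=camera(n);cv2.imwrite(f'pics/{n}0.png',p[...,::-1]);np.save(f'{n}0.npy',d);np.save(f'{n}0c.npy',p)
    print(n,camera_info(n))
print(readout.get_obs())
E
```

```text
top {'fx': 436.20465284217784, 'fy': 436.20465284217784, 'cx': 280.18366072641675, 'cy': 209.99492392382086, 'distortion': array([-0.01335183,  0.        ,  0.        ,  0.        ,  0.        ]), 'extrinsics': array([[-0.01099704, -0.99685134,  0.07852686,  0.40499438],
       [-0.99992464,  0.01053439, -0.00630354,  0.00491136],
       [ 0.00545646, -0.07859026, -0.99689207,  1.20708887],
       [ 0.        ,  0.        ,  0.        ,  1.        ]])}
scene {'fx': 471.30023571819515, 'fy': 471.30023571819515, 'cx': 272.465614786058, 'cy': 205.067768552832, 'distortion': array([-0.08249009,  0.        ,  0.        ,  0.        ,  0.        ]), 'extrinsics': array([[ 0.51135103,  0.47384355, -0.71693264,  1.59331888],
       [ 0.85934511, -0.28853321,  0.42222573, -0.65934936],
       [-0.00678994, -0.83199812, -0.5547369 ,  0.91255037],
       [ 0.        ,  0.        ,  0.        ,  1.        ]])}
{'t': 0.1, 'joints': array([-1.43051338e+00,  2.07326819e-01,  1.54279090e+00, -7.68128878e-06,
        1.39347019e+00, -1.50481890e-01]), 'joint_velocities': array([-0.00081398, -0.00256582, -0.00234474,  0.00117291, -0.00121136,
       -0.00142077]), 'joint_torque': array([-7.10499280e-04, -3.71863675e+01, -2.82292879e+01,  6.99215918e-02,
        3.10955755e-02, -4.60141007e-05]), 'ee_pos': array([ 0.16474701, -0.55020167,  0.22942095]), 'tool_rot': array([-9.97634677e-04,  9.89449986e-01,  1.44871427e-01,  1.30766382e-06]), 'ft_force': array([-0.2351871 ,  0.68646295, -0.11090452]), 'torque': array([ 0.02955809,  0.03064419, -0.02127836]), 'grip_force': 0.0, 'opening': 0.09366998142512291}
```

View pics/top0.png

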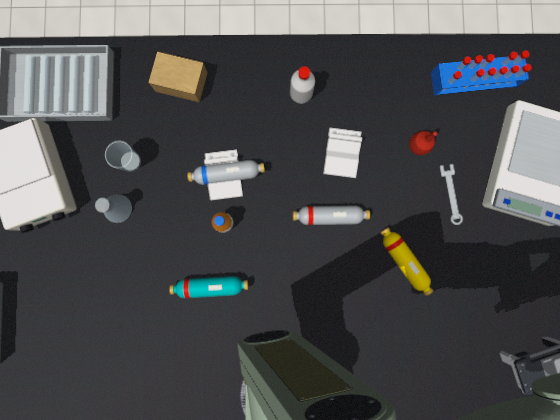

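View pics/scene0.png

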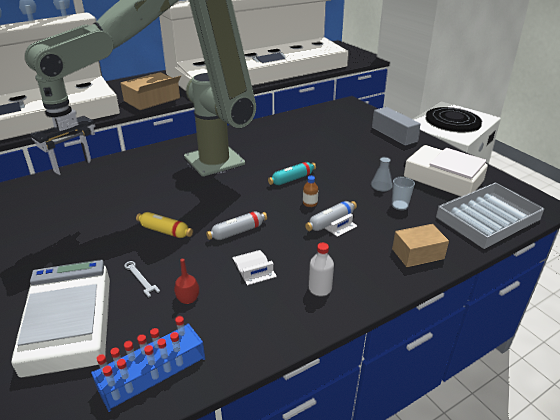

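The top view shows four cylinders. The steel one with a red band at (332,215) fits the description. The turquoise one at (209,287) and the yellow one at (407,262) are look-alikes, and the blue-banded one at (228,172) is parked. The empty cradle is at (343,153), with its upright back towards the top of the image.

Run:
```python
from h import *
p=np.load('top0c.npy');d=np.load('top0.npy');C=cloud('top',d)
cv2.imwrite('pics/crop.png',cv2.resize(p[110:250,270:450,::-1],None,fx=4,fy=4,interpolation=cv2.INTER_CUBIC))
print('bench z',np.median(C[240:260,150:180,2]))
def box(u0,u1,v0,v1,m):
    M=np.zeros((420,560),bool);M[v0:v1,u0:u1]=1;return M&m
hsv=cv2.cvtColor(p,cv2.COLOR_RGB2HSV)
white=(hsv[...,2]>110)
m=box(315,372,120,185,white); 
Z=C[...,2]
print('cradle z pct',np.percentile(Z[m],[1,25,50,75,99]))
# outline of the white by rays on bench plane and top of back by depth
for nm,mm,z in (('back',m&(Z>.026),.034),('all',m,None)):
    P=C[mm]
    r=cv2.minAreaRect((P[:,:2]*1000).astype(np.float32));print(nm,mm.sum(),r,P.mean(0))
    print(np.round(cv2.boxPoints(r)))
# cradle height profile along image column
for v in range(122,182,2): print(v,np.round(C[v,343]*1000,0),p[v,343])
# cylinder
m=box(285,380,195,235,(Z>.008)&(hsv[...,2]>50));P=C[m]
r=cv2.minAreaRect((P[:,:2]*1000).astype(np.float32));print('cyl',m.sum(),r,P[:,2].max());print(np.round(cv2.boxPoints(r)))
red=box(285,380,195,235,((hsv[...,0]<8)|(hsv[...,0]>172))&(hsv[...,1]>150)&(hsv[...,2]>60))
v,u=np.nonzero(red);print('red',u.mean(),v.mean(),C[red].mean(0),len(u))
```

```text
bench z -0.000986038777549103
cradle z pct [-0.00461914  0.00228701  0.00597276  0.01134966  0.03531786]
back 156 ((572.1195678710938, -82.32301330566406), (78.21498107910156, 368.8428039550781), 50.46428680419922) [ 0.68747122 -0.17904157  0.06207227]
[[ 405.    5.]
 [ 689. -230.]
 [ 739. -170.]
 [ 455.   65.]]
all 1572 ((555.599609375, -130.34634399414062), (121.75029754638672, 386.11297607421875), 65.57443237304688) [ 0.65819608 -0.17740259  0.01150393]
[[ 355. -106.]
 [ 706. -266.]
 [ 757. -155.]
 [ 405.    5.]]
122 [ 748. -183.   -2.] [52 51 54]
124 [ 743. -184.   -5.] [47 48 50]
126 [ 736. -183.    0.] [49 49 51]
128 [ 405.    5. 1207.] [47 47 50]
130 [ 723. -182.    4.] [220 218 216]
132 [ 718. -182.    2.] [226 224 222]
134 [ 713. -182.    2.] [174 173 171]
136 [ 699. -177.   31.] [226 224 222]
138 [ 694. -177.   30.] [213 210 209]
140 [ 691. -179.   20.] [202 200 198]
142 [ 687. -179.   14.] [226 225 223]
144 [ 681. -179.   13.] [226 224 222]
146 [ 677. -180.    8.] [227 225 223]
148 [ 671. -180.   10.] [227 224 223]
150 [ 666. -180.    7.] [227 225 223]
152 [ 661. -181.    1.] [213 211 209]
154 [ 655. -180.    3.] [195 193 191]
156 [ 649. -180.    4.] [196 194 192]
158 [ 642. -179.   11.] [220 217 216]
160 [ 637. -179.   11.] [229 226 225]
162 [ 632. -179.    8.] [229 227 225]
164 [ 626. -179.    7.] [229 225 225]
166 [ 621. -180.    3.] [228 225 225]
168 [ 615. -179.    6.] [229 226 225]
170 [ 611. -180.   -1.] [229 226 225]
172 [ 604. -179.    3.] [229 226 225]
174 [ 599. -180.   -2.] [229 227 225]
176 [ 594. -179.    0.] [161 159 158]
178 [ 588. -180.   -2.] [52 51 55]
180 [ 583. -180.   -3.] [48 50 53]
cyl 1224 ((477.3077697753906, -111.75228881835938), (80.56023406982422, 262.4281311035156), 14.727045059204102) 1.2070888707357568
[[ 405.    5.]
 [ 472. -249.]
 [ 550. -228.]
 [ 483.   25.]]
red 310.34567901234567 214.91358024691357 [ 0.48274674 -0.08319051  0.04053885] 81
```

View pics/crop.png

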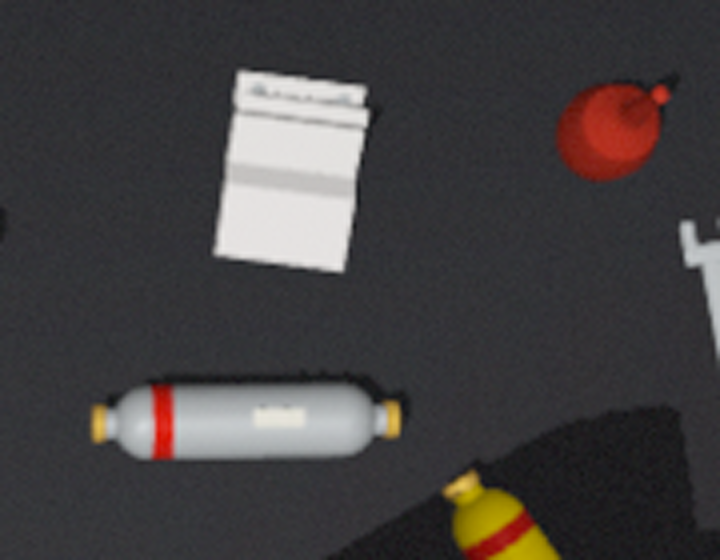

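The crop confirms the target: a steel barrel with a red band and brass plugs at (293,216) and (370,215). Its band end is to the left (+y). The empty cradle's front toe is at (324,174)–(356,178) and its flange edge is at (330,128)–(362,132). The bulb is to the right at (422,142) and the yellow look-alike is at the lower right.

```bash
cat > meas.py <<'E'
from h import *
def cradle(p):
    hsv=cv2.cvtColor(p,cv2.COLOR_RGB2HSV);m=np.zeros((420,560),np.uint8);m[120:186,312:375]=((hsv[...,2]>105)&(hsv[...,1]<40))[120:186,312:375]
    m=cv2.morphologyEx(m,cv2.MORPH_CLOSE,np.ones((3,3)))
    c=max(cv2.findContours(m,cv2.RETR_EXTERNAL,cv2.CHAIN_APPROX_NONE)[0],key=cv2.contourArea)[:,0]
    return c
def cyl(p,box):
    u0,u1,v0,v1=box
    hsv=cv2.cvtColor(p,cv2.COLOR_RGB2HSV);m=np.zeros((420,560),np.uint8)
    m[v0:v1,u0:u1]=(hsv[...,2]>95)[v0:v1,u0:u1]
    c=max(cv2.findContours(m,cv2.RETR_EXTERNAL,cv2.CHAIN_APPROX_NONE)[0],key=cv2.contourArea)
    return c[:,0]
E
python3 - <<'E'
from meas import *
p=np.load('top0c.npy')
c=cradle(p);P=toplane('top',c,0.0)[:,:2]*1000
r=cv2.minAreaRect(P.astype(np.float32));print('cradle',r)
print(np.round(cv2.boxPoints(r),1))
q=np.array([[323.75,173.75],[356,177.75],[329.75,127.75],[361.5,131.75]]);print(np.round(toplane('top',q,0)*1000,1))
V=np.array([[(228/4)+270,110+165/4],[355/4+270,110+178/4]]);print('vbottom',np.round(toplane('top',V,.003)*1000,1))
V=np.array([[(226/4)+270,110+186/4],[352/4+270,110+197/4]]);print('crest',np.round(toplane('top',V,.0134)*1000,1))
c=cyl(p,(285,380,195,235));P=toplane('top',c,0.025)[:,:2]*1000
r=cv2.minAreaRect(P.astype(np.float32));print('cyl',r);print(np.round(cv2.boxPoints(r),1))
print('red',toplane('top',[[310.35,214.9]],.05))
s=toplane('top',[[422,148],[296,215.5],[385,232],[430,292],[302,95]],.025);print(np.round(s*1000))
E
```

```text
cradle ((660.9739990234375, -179.76055908203125), (95.3469467163086, 134.58840942382812), 81.85414123535156)
[[ 587.6 -217.4]
 [ 720.8 -236.5]
 [ 734.3 -142.1]
 [ 601.1 -123. ]]
[[ 600.5 -125.7    0. ]
 [ 588.3 -215.7    0. ]
 [ 731.4 -145.1    0. ]
 [ 719.1 -234.6    0. ]]
vbottom [[ 663.5 -135.7    3. ]
 [ 653.5 -224.5    3. ]]
crest [[ 646.5 -132.8   13.4]
 [ 638.  -220.1   13.4]]
cyl ((482.3290710449219, -140.67453002929688), (48.333309173583984, 207.5330352783203), 0.7037632465362549)
[[ 456.9  -37.2]
 [ 459.4 -244.7]
 [ 507.8 -244.1]
 [ 505.2  -36.6]]
red [[ 0.48220653 -0.082492    0.05      ]]
[[ 666. -396.   25.]
 [ 483.  -45.   25.]
 [ 435. -286.   25.]
 [ 273. -403.   25.]
 [ 818.  -67.   25.]]
```

Request:
step_arm(moves=[30,-21,0,0,0,-0.05,-1,70,-50,0,0,0,-0.1,-1,110,-78,0,0,0,-0.18,-1,150,-107,0,0,0,-0.25,-1,190,-136,0,0,0,-0.32,-1,230,-164,0,0,0,-0.39,-1,270,-193,0,0,0,-0.46,-1,310,-222,0,0,0,-0.53,-1,350,-250,0,0,0,-0.6,-1,390,-279,0,0,0,-0.66,-1,410,-293,20,0,0,-0.68,-1,421,-301,60,0,0,-0.68,-1,421,-301,100,0,0,-0.68,-1,421,-301,120,0,0,-0.68,-1,421,-301,120,0,0,-0.68,-1,421,-301,120,0,0,-0.68,-1])

```text
t: 1.7
ee_pos: [0.4818, -0.1418, 0.1105]
tool_rot: [-0.0, 0.885, 0.467, -0.0]
ft_force: [0.4, 0.2, 0.3]
opening: 0.0941
grip_force: 0.0
```

Request:
step_arm(moves=[0,0,15,0,0,0,-1,0,0,32,0,0,0,-1,0,0,48,0,0,0,-1,0,0,60,0,0,0,-1,0,0,68,0,0,0,-1,0,0,72,0,0,0,-1,0,0,72,0,0,0,-1])

```text
t: 2.4
ee_pos: [0.482, -0.1419, 0.0385]
tool_rot: [0.0, 0.885, 0.467, 0.0]
ft_force: [-0.4, 0.2, 0.2]
opening: 0.0941
grip_force: 0.0
```

Run:
```python
from h import *
for n in('top','scene'):
    p,d=camera(n); q=p[110:280,240:440] if n=='top' else p[150:310,150:350]
    q=cv2.resize(q,(600,480));cv2.imwrite(f'pics/a_{n}.png',q[...,::-1])
a=[cv2.imread(f'pics/a_{n}.png') for n in('top','scene')]
cv2.imwrite('pics/a.png',cv2.resize(np.hstack(a),(800,320)))
```

```text
(no output)
```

View pics/a.png

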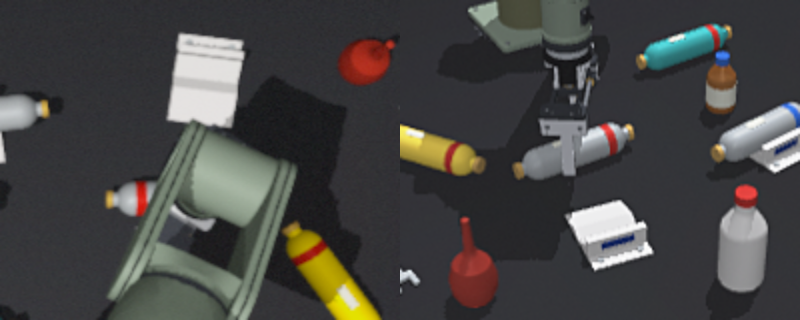

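The picture shows the fingers straddling the barrel, with the front finger on the right half and the bench clear around them. Next I turn the cylinder in place by a pure couple.

Request:
step_arm(moves=[0,0,0,0,0,0.06,-1,0,0,0,0,0,0.12,-1,0,0,0,0,0,0.17,-1,0,0,0,0,0,0.2,-1,0,0,0,0,0,0.22,-1,0,0,0,0,0,0.24,-1,0,0,0,0,0,0.26,-1,0,0,0,0,0,0.28,-1,0,0,0,0,0,0.3,-1,0,0,0,0,0,0.32,-1])

```text
t: 3.5
ee_pos: [0.4819, -0.1418, 0.0385]
tool_rot: [0.0, 0.948, 0.319, 0.0]
ft_force: [-0.1, 0.9, 1.4]
opening: 0.094
grip_force: 0.9
```

Request:
step_arm(moves=[0,0,0,0,0,0.02,-1,0,0,0,0,0,0.04,-1,0,0,0,0,0,0.06,-1,0,0,0,0,0,0.08,-1,0,0,0,0,0,0.1,-1,0,0,0,0,0,0.12,-1,0,0,0,0,0,0.13,-1,0,0,0,0,0,0.13,-1])

```text
t: 4.3
ee_pos: [0.4818, -0.1418, 0.0384]
tool_rot: [-0.0, 0.966, 0.257, -0.0]
ft_force: [0.2, -1.1, -0.1]
opening: 0.0939
grip_force: 0.6
```

Request:
step_arm(moves=[0,0,0,0,0,-0.08,-1,0,0,0,0,0,-0.17,-1,0,0,-10,0,0,-0.19,-1,0,0,-35,0,0,-0.19,-1,0,0,-65,0,0,-0.19,-1,0,0,-80,0,0,-0.19,-1,0,0,-80,0,0,-0.19,-1])

```text
t: 5.0
ee_pos: [0.4842, -0.1428, 0.1218]
tool_rot: [0.002, 0.938, 0.347, 0.002]
ft_force: [0.7, -0.4, 0.6]
opening: 0.0938
grip_force: 0.0
```

```bash
cat > look.py <<'E'
from h import *
import sys
p,d=camera('scene');cv2.imwrite(f'pics/{sys.argv[1]}.png',cv2.resize(p[150:300,170:350,::-1],(720,600),interpolation=cv2.INTER_CUBIC))
b=p
hsv=cv2.cvtColor(p,cv2.COLOR_RGB2HSV)
m=((hsv[...,0]>10)&(hsv[...,0]<22)&(hsv[...,1]>100)&(hsv[...,2]>70)).astype(np.uint8);m[:180]=0;m[300:]=0;m[:,:196]=0;m[:,300:]=0
n,l,s,c=cv2.connectedComponentsWithStats(m)
z=float(sys.argv[2]) if len(sys.argv)>2 else .025
for i in range(1,n):
    if s[i,4]>5: print(s[i],c[i],np.round(toplane('scene',[c[i]],z)*1000,1))
m=(((hsv[...,0]<8)|(hsv[...,0]>172))&(hsv[...,1]>120)&(hsv[...,2]>60)).astype(np.uint8);m[:190]=0;m[265:]=0;m[:,:200]=0;m[:,300:]=0
n,l,s,c=cv2.connectedComponentsWithStats(m)
for i in range(1,n):
    if s[i,4]>8: print('red',s[i],c[i])
E
python3 look.py b1
```

```text
[268 180   5   5  20] [270.25 181.65] [[308.9  88.4  25. ]]
[266 217   3   6  14] [267.28571429 219.57142857] [[510.4 -41.6  25. ]]
[205 227   4   9  28] [206.5        231.17857143] [[ 465.6 -236.7   25. ]]
red [252 213   7  17  64] [255.265625 221.296875]
```

View pics/b1.png

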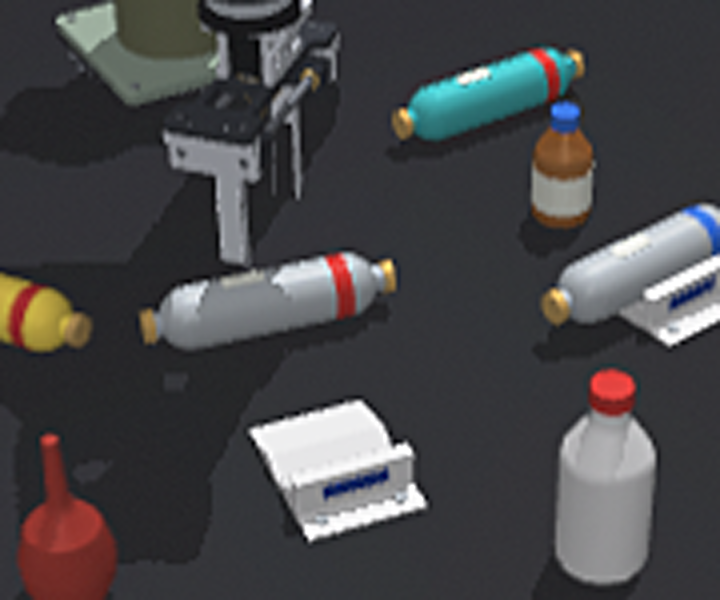

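The loose cylinder is seen undisturbed on the bench, turned to about -0.23 rad, with plugs at scene pixels (206,231) and (267,220). Next I move behind it with both fingertips level with its axis.

Request:
step_arm(moves=[-6,-10,0,0,0,0.13,-1,-13,-20,0,0,0,0.26,-1,-19,-30,0,0,0,0.39,-1,-25,-41,0,0,0,0.52,-1,-25,-41,0,0,0,0.65,-1,-25,-41,0,0,0,0.78,-1,-25,-41,0,0,0,0.91,-1,-25,-41,20,0,0,0.93,-1,-25,-41,45,0,0,0.93,-1,-25,-41,68,0,0,0.93,-1,-25,-41,80,0,0,0.93,-1,-25,-41,83,0,0,0.93,-1,-25,-41,83,0,0,0.93,-1])

```text
t: 6.35
ee_pos: [0.4357, -0.1268, 0.0349]
tool_rot: [-0.0, 0.994, -0.109, -0.001]
ft_force: [0.6, 0.2, 0.2]
opening: 0.094
grip_force: 0.0
```

Request:
step_arm(moves=[6,0,0,0,0,0,-1,12,0,0,0,0,0,-1,16,0,0,0,0,0,-1,18,0,0,0,0,0,-1,20,0,0,0,0,0,-1,22,0,0,0,0,0,-1,24,0,0,0,0,0,-1,27,0,0,0,0,0,-1,30,0,0,0,0,0,-1,33,0,0,0,0,0,-1,36,0,0,0,0,0,-1,39,0,0,0,0,0,-1,42,0,0,0,0,0,-1,45,0,0,0,0,0,-1,48,0,0,0,0,0,-1,51,0,0,0,0,0,-1,54,0,0,0,0,0,-1,57,0,0,0,0,0,-1,60,0,0,0,0,0,-1])

```text
t: 8.25
ee_pos: [0.495, -0.1401, 0.0354]
tool_rot: [-0.0, 0.994, -0.109, 0.0]
ft_force: [0.2, -0.5, 0.2]
opening: 0.0937
grip_force: 0.1
```

```bash
python3 look.py b2
```

```text
[268 180   5   5  20] [270.25 181.65] [[308.9  88.4  25. ]]
[233 201   4   2   8] [234.5 201.5] [[359.3 -84.   25. ]]
[220 203   6   3  13] [222.46153846 203.92307692] [[ 351.4 -126.1   25. ]]
[227 202   4   2   7] [228.71428571 202.57142857] [[ 355. -104.   25.]]
[270 223   4   9  21] [271.52380952 227.28571429] [[553.9 -51.3  25. ]]
[208 236   4   8  25] [209.44 239.52] [[ 509.5 -246.5   25. ]]
red [256 221   7  17  66] [259.53030303 229.5       ]
```

View pics/b2.png

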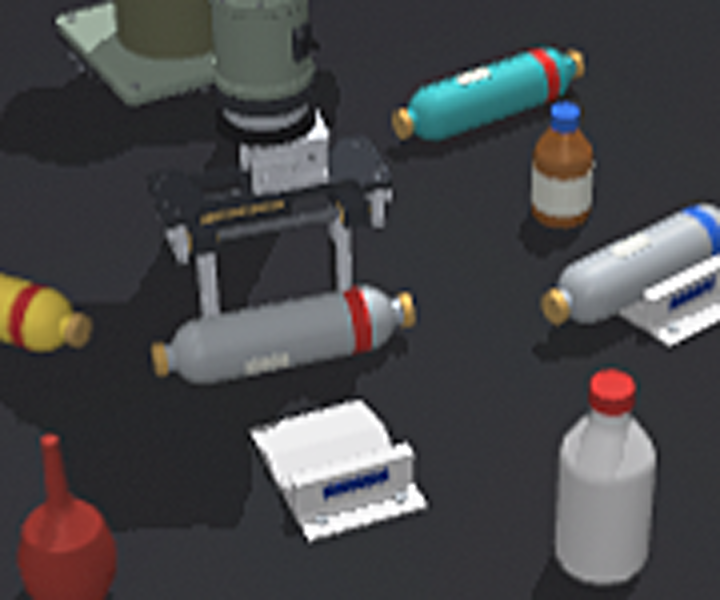

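The cylinder is rolling: the label has moved to its front. It is at about cradle x -131, y +13 mm and stays parallel to the fingers. Next I keep pushing to the toe.

Request:
step_arm(moves=[3,0,0,0,0,0,-1,6,0,0,0,0,0,-1,9,0,0,0,0,0,-1,12,0,0,0,0,0,-1,15,0,0,0,0,0,-1,18,0,0,0,0,0,-1,21,0,0,0,0,0,-1,24,0,0,0,0,0,-1,27,0,0,0,0,0,-1,30,0,0,0,0,0,-1,33,0,0,0,0,0,-1,36,0,0,0,0,0,-1,39,0,0,0,0,0,-1,42,0,0,0,0,0,-1,45,0,0,0,0,0,-1,48,0,0,0,0,0,-1,51,0,0,0,0,0,-1,54,0,0,0,0,0,-1,57,0,0,0,0,0,-1])

```text
t: 10.2
ee_pos: [0.5506, -0.1525, 0.0354]
tool_rot: [-0.0, 0.994, -0.109, -0.0]
ft_force: [-0.5, 0.0, 0.4]
opening: 0.094
grip_force: 0.1
```

```bash
python3 look.py b3; python3 -c "from h import *;print(readout.get_obs()['ee_pos'])"
```

```text
[268 180   5   5  20] [270.25 181.65] [[308.9  88.4  25. ]]
[238 211   5   2   8] [240.  211.5] [[423.2 -95.9  25. ]]
[225 213   7   3  14] [228.         214.07142857] [[ 415.9 -136.8   25. ]]
[233 212   4   2   7] [234.71428571 212.57142857] [[ 419.7 -113.9   25. ]]
[275 234   4   8  18] [277.11111111 237.22222222] [[607.1 -62.9  25. ]]
[212 247   4   9  27] [213.37037037 250.74074074] [[ 565.2 -259.1   25. ]]
red [262 232   7  17  69] [264.91304348 240.42028986]
[ 0.55115036 -0.15273737  0.03555237]
```

Request:
step_arm(moves=[2,0,0,0,0,0,-1,4,0,0,0,0,0,-1,6,0,0,0,0,0,-1,8,0,0,0,0,-0.005,-1,10,0,-1,0,0,-0.01,-1,12,0,-1,0,0,-0.015,-1,14,0,-2,0,0,-0.02,-1,16,0,-2,0,0,-0.025,-1,18,0,-3,0,0,-0.03,-1,20,0,-3,0,0,-0.035,-1,22,-1,-4,0,0,-0.04,-1,24,-1,-4,0,0,-0.045,-1,26,-1,-5,0,0,-0.05,-1,28,-1,-5,0,0,-0.055,-1,30,-1,-6,0,0,-0.06,-1,32,-1,-6,0,0,-0.065,-1,34,-1,-7,0,0,-0.07,-1,36,-1,-7,0,0,-0.075,-1,38,-1,-8,0,0,-0.08,-1,40,-1,-8,0,0,-0.08,-1])

```text
t: 12.25
ee_pos: [0.5899, -0.1602, 0.0436]
tool_rot: [-0.0, 0.998, -0.069, 0.0]
ft_force: [-4.6, 0.0, 2.6]
opening: 0.0942
grip_force: 2.3
```

```bash
python3 look.py b4 0.034; python3 -c "from h import *;print(readout.get_obs()['ee_pos'])"
```

```text
[268 180   5   5  20] [270.25 181.65] [[322.   80.9  34. ]]
[229 219   6   3  13] [231.53846154 220.07692308] [[ 464.2 -147.4   34. ]]
[279 237   5  10  23] [281.39130435 241.60869565] [[642.3 -69.1  34. ]]
[216 254   5   9  33] [217.57575758 258.09090909] [[ 612.4 -266.8   34. ]]
red [265 236   8  18  71] [269.42253521 244.54929577]
[ 0.59034443 -0.16033014  0.04366017]
```

View pics/b4.png

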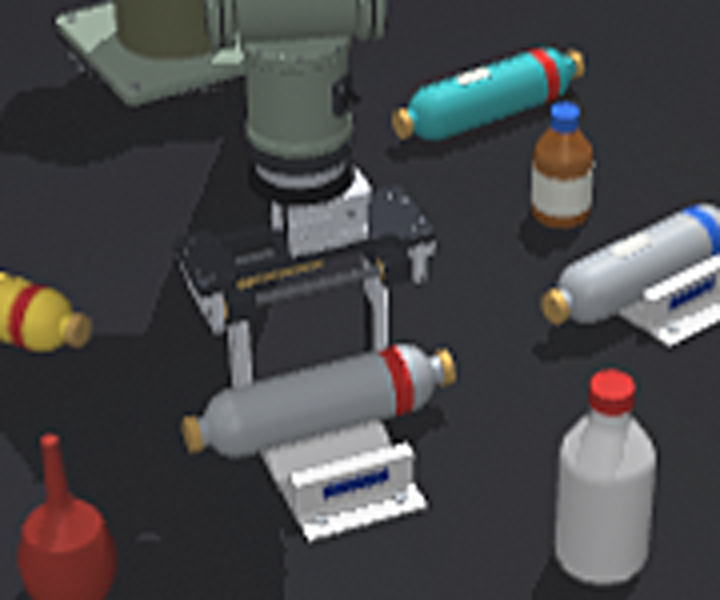

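The cylinder is on the ramp and parallel to the cradle, at about x -34, y +7 mm. It overhangs the cradle at both ends, with plugs at (217,258) and (281,242). Next I ease it over the crest.

Request:
step_arm(moves=[2,0,-1,0,0,0,-1,4,0,-2,0,0,0,-1,6,0,-2,0,0,0,-1,8,0,-3,0,0,0,-1,9,0,-3,0,0,0,-1,10,0,-4,0,0,0,-1,11,0,-4,0,0,0,-1,12,0,-4,0,0,0,-1,13,0,-4,0,0,0,-1,14,0,-4,0,0,0,-1,15,0,-4,0,0,0,-1,16,0,-4,0,0,0,-1,17,0,-4,0,0,0,-1,18,0,-4,0,0,0,-1,19,0,-4,0,0,0,-1,20,0,-4,0,0,0,-1,20,0,-4,0,0,0,-1])

```text
t: 14.0
ee_pos: [0.6105, -0.1633, 0.0478]
tool_rot: [0.0, 0.998, -0.07, 0.001]
ft_force: [0.2, 1.1, 0.1]
opening: 0.0937
grip_force: 0.0
```

```bash
python3 look.py b5 0.032; python3 -c "from h import *;print(readout.get_obs()['ee_pos'])"
```

```text
[268 180   5   5  20] [270.25 181.65] [[319.1  82.6  32. ]]
[267 217   2   6   6] [267.66666667 219.5       ] [[519.3 -45.2  32. ]]
[232 222   4   3   8] [233.5 223. ] [[ 479.3 -148.1   32. ]]
[282 240   5   9  22] [284.27272727 244.18181818] [[655.2 -66.9  32. ]]
[218 257   5  10  36] [219.72222222 261.38888889] [[ 626.7 -266.9   32. ]]
red [268 239   8  18  73] [272.24657534 247.2739726 ]
[ 0.61027081 -0.16315563  0.04770302]
```

Request:
step_arm(moves=[1,0,0,0,0,0,-1,2,0,0,0,0,0,-1,3,0,0,0,0,0,-1,4,0,0,0,0,0,-1,5,0,0,0,0,0,-1,6,0,0,0,0,0,-1,6,0,0,0,0,0,-1,6,0,0,0,0,0,-1,6,0,0,0,0,0,-1])

```text
t: 14.95
ee_pos: [0.6153, -0.1638, 0.0474]
tool_rot: [-0.0, 0.998, -0.07, -0.0]
ft_force: [-0.7, -0.0, -0.5]
opening: 0.0939
grip_force: 0.0
```

```bash
python3 look.py b6 0.032
```

```text
[268 180   5   5  20] [270.25 181.65] [[319.1  82.6  32. ]]
[232 223   5   3  10] [234.  224.1] [[ 485.5 -149.4   32. ]]
[284 245   5  10  21] [286.71428571 249.52380952] [[680.5 -74.2  32. ]]
[220 262   5  10  37] [221.86486486 267.        ] [[ 651.8 -272.2   32. ]]
red [270 244   9  18  82] [274.69512195 252.65853659]
```

View pics/b6.png

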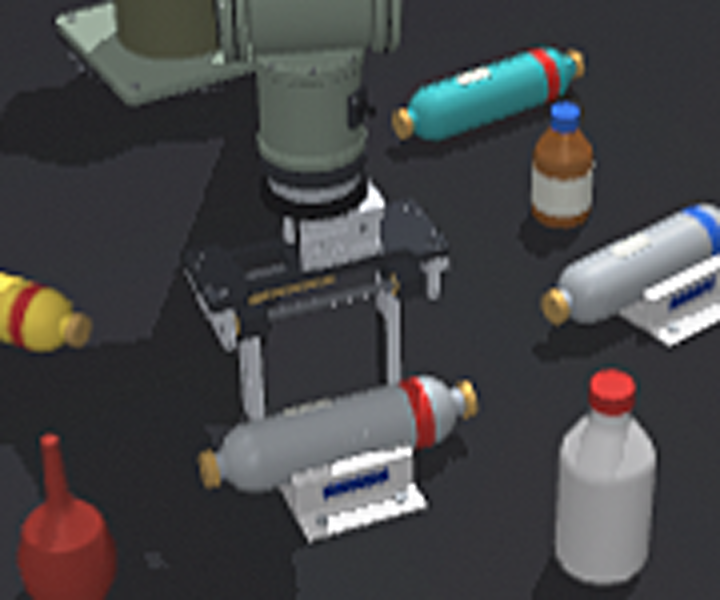

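The cylinder has dropped into the V, with plugs at (222,267) and (287,250) and the cradle's back in front of it. Next I retreat straight back, then up.

Request:
step_arm(moves=[-5,0,0,0,0,0,-1,-15,0,0,0,0,0,-1,-30,0,0,0,0,0,-1,-45,0,-5,0,0,0,-1,-65,0,-25,0,0,0,-1,-90,0,-50,0,0,0,-1,-120,0,-80,0,0,0,-1,-150,0,-110,0,0,0,-1,-180,0,-140,0,0,0,-1,-200,0,-150,0,0,0,-1,-200,0,-150,0,0,0,-1,-200,0,-150,0,0,0,-1,-200,0,-150,0,0,0,-1])

```text
t: 16.3
ee_pos: [0.4173, -0.1359, 0.1965]
tool_rot: [-0.0, 0.998, -0.07, -0.001]
ft_force: [0.3, -0.4, -1.2]
opening: 0.0935
grip_force: 0.0
```

```bash
python3 look.py b7 0.032
python3 - <<'E'
from meas import *
p,d=camera('top');cv2.imwrite('pics/c.png',cv2.resize(p[100:240,270:450,::-1],(720,560),interpolation=cv2.INTER_CUBIC))
hsv=cv2.cvtColor(p,cv2.COLOR_RGB2HSV)
m=((hsv[...,0]>10)&(hsv[...,0]<24)&(hsv[...,1]>90)&(hsv[...,2]>60)).astype(np.uint8);m[:100]=0;m[200:]=0;m[:,:285]=0;m[:,400:]=0
n,l,s,c=cv2.connectedComponentsWithStats(m);e=[]
for i in range(1,n):
    if s[i,4]>5: e.append(toplane('top',[c[i]],.032)[0]*1000);print(c[i],s[i,4],e[-1])
if len(e)==2:
    a=np.mean(e,0)[:2]-[659.8,-180];x=np.array([.9904,-.1386]);y=np.array([.1386,.9904]);v=e[0]-e[1]
    print('x',a@x,'y',a@y,'yaw',np.arctan(-v[0]/v[1]))
E
```

```text
[268 180   5   5  20] [270.25 181.65] [[319.1  82.6  32. ]]
[284 245   5  10  21] [286.71428571 249.52380952] [[680.5 -74.2  32. ]]
[220 262   5  10  32] [221.8125 266.8125] [[ 651. -272.   32.]]
red [270 244   9  18  80] [274.6875 252.675 ]
[306.08333333 144.5       ] 36 [676.58295993 -75.3683262   32.        ]
[379.05128205 154.58974359] 39 [ 646.72469813 -274.63695628   32.        ]
x 1.143398345521293 y 5.206324817566312 yaw -0.1487327298377264
```

View pics/c.png

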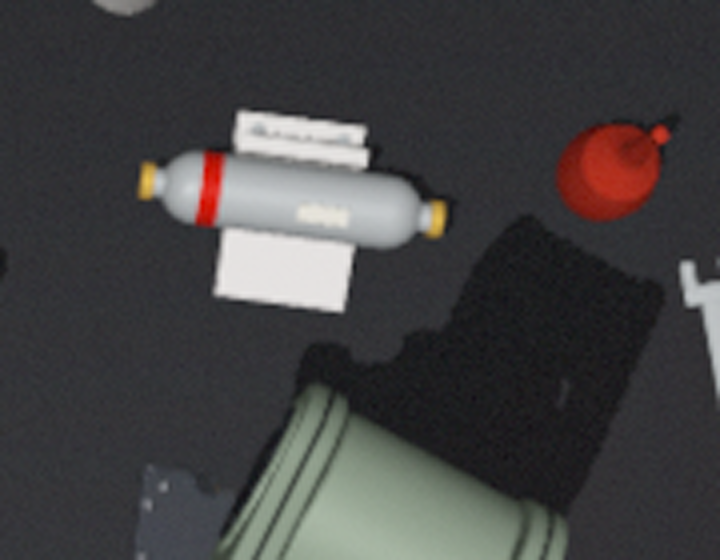

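The cylinder is seated and unmoved between looks: x +1 mm, y +5 mm, aligned within 0.01 rad. The hand is clear.

```bash
python3 -c "from plant import ticket;print(ticket.close_job())"
```

```text
the job is handed in; nothing more can be done
None
```

The red-banded cylinder was rolled over the toe and now rests in the empty cradle's V, measured about 1 mm off the V line, 5 mm off centre lengthwise and parallel within 0.01 rad; the hand is clear and the job is handed in (no verdict was returned).

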